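Find the stamped valve carton and push it to the dispatch line

TASK

Two brown valve cartons stand on the bench, one on each side of the white dispatch line, and one of them is stamped underneath. Tip both over onto their sides so that the undersides can be seen, and then push the stamped one, still lying on its side, across the table until the middle of the carton is over the dispatch line; leave the other one lying where it fell, well clear of the line. Only tip and push the cartons, never lift or carry them, and do not disturb the valves, block and fitting around them.

Things in the scene. Friction and masses are not known exactly. Their poses are not given: they have to be found in the camera images.
- carton_marked_centre (a point): The stamped carton (dark 66 mm ring with a cross under it): closed brown carton 90 x 100 x 130 mm (x, y, z), 0.45 kg, standing upright. This point: its centre, 65 mm above the underside. z: its height, up while standing; x (90 mm): about away from the robot at the start. Drawn over by the top of one face it pivots on the opposite bottom edge and falls past 35 degrees; tipped towards the robot, its underside faces the far camera.
- carton_plain_centre (a point): The other carton, same outside, no stamp underneath (only packing tape): closed brown carton 90 x 100 x 130 mm (x, y, z), 0.45 kg, standing upright. This point: its centre, 65 mm above the underside. z: its height, up while standing; x (90 mm): about away from the robot at the start. The two stand left and right of the line; which is where varies.
- line (a point): middle of the dispatch line: straight flat white tape on the table, 30 mm wide, from 200 mm on the robot's side of this point to 240 mm beyond, leading to a low roller conveyor (50 mm high, starts 300 mm beyond). x runs along the line away from the robot, y across it to the left; nothing sticks up
- valve_a_mid (a point): bystander, leave alone: hydraulic valve, blue square body 50 x 50 x 75 mm with a round head, 114 mm tall in all, standing loose; between the cartons' places and the conveyor. This point lies on its axis 50 mm above its underside; z up
- valve_b_mid (a point): bystander, leave alone: hydraulic valve, black square body 50 x 50 x 75 mm with a round head, 114 mm tall in all, standing loose; far left. This point lies on its axis 50 mm above its underside; z up
- valve_c_mid (a point): bystander, leave alone: hydraulic valve, black square body 50 x 50 x 75 mm with a round head, 114 mm tall in all, standing loose; outside on the right. This point lies on its axis 50 mm above its underside; z up
- valve_d_mid (a point): bystander, leave alone: hydraulic valve, blue square body 50 x 50 x 75 mm with a round head, 114 mm tall in all, standing loose; outside on the left. This point lies on its axis 50 mm above its underside; z up
- manifold_mid (a point): bystander, leave alone: dark steel manifold block 70 x 90 x 50 mm, loose, far right; this point is its centre
- fitting_mid (a point): bystander, leave alone: small brass pipe fitting, 28 mm across, 40 mm tall, standing loose beside valve_a; this point is its centre
Things that resemble listed ones, but are neither listed nor needed, are in the scene too. Leave any turquoise or yellow look-alike of the part that bears carton_plain_centre alone. What is shaped like the part that bears carton_marked_centre but turquoise is not meant.

How it is judged:
By the outcome, as a careful person would: the job done as asked, in the order asked, and still so for the second after the job is handed in, with the robot touching nothing.
It also fails if it takes over 72 s, if anything falls off the work surface, if the arm or the gripper's body presses on something with over 40 N, if the wrist force passes 120 N, or if a joint passes its speed limit or range.

ROBOT

A 6-joint arm with a two-finger parallel gripper is mounted at the origin on the work surface. World frame = base frame: x ahead of the robot, y to its left, z up, the work surface at z = 0. Lengths are in m, angles in rad, forces in N, time in s.
With the tool pointing down it reaches from about 0.3 to 0.775 m from the base axis. Payload 14.6 kg.
Tool frame: the origin (TCP) lies midway between the tips of the shut fingers; the grasp point (between the pads) lies 19 mm behind it (arm.pinch_z is the distance from the TCP to the grasp point, in m); z points along the fingers, y is the direction in which the jaws open and shut (so a half turn about z gives the same grasp; the last joint's range is limited). The gripper opens to 85 mm and grips with 20 to 120 N. Pads are 22 mm wide; open, the fingers measure 114 mm over their backs; the gripper's body (76 mm by 85 mm) begins 54 mm behind the grasp point. The pads swing forward as they close: fully open they stand 13 mm farther back than shut.
Start: joints at [1.128, 0.3, 1.521, -0, 1.321, -0.067], TCP at [0.202, 0.512, 0.231] pointing down, gripper open.
Joint ranges: [-3.03, 3.03], [-0.79, 2.21], [0.23, 2.52], [-1.04, 4.18], [0, 3.07], [-2.55, 2.55]. Speed limits (rad/s): [2.22, 2.22, 2.57, 3.14, 3.14, 3.14].

INTERFACE

Orientations are given as a unit quaternion [w, x, y, z].
In Python, from rig import status, cams, arm gives the robot as it stands.
- The arm moves only by the shell command python3 -m creep 'ROWS' [OPENING] [FORCE]. ROWS is JSON, one flat list of numbers, 4 for each row, row after row: the shift along the tool's x, y, z in mm, then the turn about the tool's z in rad. A call has exactly 5 rows; each row is the pose to reach, as a shift and turn from the pose measured when the call began, along the tool's axes at that moment; what a row does not reach only later rows make up. A row lasts 1/8 s, in which the tool goes at most 62.5 mm and 10.7 degrees, less where a joint would pass 70% of its speed; a pose out of reach is approached as far as the arm can. A call with a gripper value outside its range is refused whole. OPENING is the opening, from 0 (shut) to 1 (fully open), set as the call begins (- or left out, the last holds). The fingers move at their own pace and stop on an object; FORCE is the grip in N (left out, the last holds). Time passes only in rows, so rows that repeat a pose let the fingers close, or fill a call up. It gives the time, the measured TCP pose, the force and the opening at its end, in the units of the state.
- status.read_state(): the state, without advancing time (a new reading comes with each control period).
- cams.snapshot(name): name is "scene" or "side" or "wrist"; returns a dict with "color" (384x512x3 uint8, red, green, blue), "depth" (384x512 float32, m along the optical axis (not along the pixel's ray), 0 where there is no reading), "mtx" (3x3 intrinsics, pixels), "origin" and "rotation" of the camera in the world. Camera axes: x right, y down, z forward; pixel columns grow to the right and rows downward; lengths in m; the calibration is good to about 2 mm. A picture is of the moment at which its call begins.
- arm.sign_off(): hands the job in, once; it reports no verdict.
The state is a dict: "time": time; "qpos": joint angles; "dq": joint speeds; "joint_efforts": joint torques, N m; "ee_pos": TCP position; "tcp_rot": TCP orientation; "contact_force": force on the tool from outside, world axes, zero at the start; "wrist_torque": the same for the moment, N m; "opening": finger opening in m.
Only numpy, scipy, OpenCV 4.12 (cv2) and the standard library are available. Lean on these libraries where they do the work, as an engineer would, in place of code of your own. Each camera call takes 0.05 s, during which the arm holds its last target.

## Working session

There is one attempt and no reset: what is moved stays moved. The work goes in short steps, Python scripts to look and compute and a shell command to move; the robot and the scene stay as the last step left them, time stands still between calls to the robot, and variables do not carry over. Pictures are saved under pics/ and viewed, and the job is handed in when it is done.

```bash
ls; mkdir -p pics; cat > h.py <<'E'
import numpy as np,cv2
from rig import status,cams,arm
def snap(n,tag):
    s=cams.snapshot(n); cv2.imwrite(f'pics/{tag}.png',cv2.cvtColor(s['color'],cv2.COLOR_RGB2BGR)); np.savez(f'{tag}.npz',**s); return s
def load(tag): return dict(np.load(f'{tag}.npz'))
def pts(s):
    d=s['depth'];h,w=d.shape;K=s['mtx'];u,v=np.meshgrid(np.arange(w),np.arange(h))
    p=np.stack([(u-K[0,2])/K[0,0]*d,(v-K[1,2])/K[1,1]*d,d],-1)
    P=p@np.array(s['rotation']).T+s['origin'];P[d==0]=np.nan;return P
E
python3 - <<'E'
from h import *
print(status.read_state())
for n in('scene','side'):
    s=snap(n,n+'0');print(n,s['origin'],s['rotation'],s['mtx'])
E
```

```text
pics
{'time': 0.0, 'qpos': array([ 1.12838541e+00,  3.00484961e-01,  1.52163370e+00,  4.63465330e-06,
        1.32069341e+00, -6.65768976e-02]), 'dq': array([ 1.42856017e-03, -2.28051947e-04, -3.86017194e-04,  1.13963610e-03,
        6.55180203e-05,  6.79392537e-04]), 'joint_efforts': array([-2.46261209e-05, -5.43507242e+01, -3.61777318e+01, -6.80145263e-05,
        4.17659801e-03,  2.08442748e-05]), 'ee_pos': array([0.20175831, 0.51138653, 0.23069145]), 'tcp_rot': array([-1.55670800e-04,  1.86813513e-01,  9.82395205e-01, -5.89507706e-04]), 'contact_force': array([0.66443674, 0.103531  , 0.37593728]), 'wrist_torque': array([0.04422845, 0.03969511, 0.02565587]), 'opening': 0.0855975848721739}
scene [ 1.45669959 -0.06452278  0.96451179] [-0.27531405  0.67890219  0.63015425 -0.25729286] [[394.96015403   0.         253.41487098]
 [  0.         394.96015403 193.05545021]
 [  0.           0.           1.        ]]
side [-0.04770171 -0.63283078  0.77354399] [-0.39545296  0.83581632 -0.33998015  0.17158537] [[363.56733375   0.         252.10846911]
 [  0.         363.56733375 190.58353858]
 [  0.           0.           1.        ]]
```

Rotations are quaternions; adapting.

```bash
cat >> h.py <<'E'
from scipy.spatial.transform import Rotation as R
def Rm(q): q=np.array(q);return R.from_quat([q[1],q[2],q[3],q[0]]).as_matrix()
def pts(s):
    d=s['depth'];h,w=d.shape;K=s['mtx'];u,v=np.meshgrid(np.arange(w),np.arange(h))
    p=np.stack([(u-K[0,2])/K[0,0]*d,(v-K[1,2])/K[1,1]*d,d],-1)
    P=p@Rm(s['rotation']).T+s['origin'];P[d==0]=np.nan;return P
E
python3 - <<'E'
from h import *
s=load('scene0');P=pts(s)
print(Rm(status.read_state()['tcp_rot']))
for v in range(60,384,40): print([tuple(np.round(P[v,u],2)) for u in range(40,512,80)])
E
```

```text
[[-9.30198669e-01  3.67056153e-01 -4.64850322e-04]
 [ 3.67056440e-01  9.30198150e-01 -9.85926315e-04]
 [ 7.05125889e-05 -1.08773365e-03 -9.99999406e-01]]
[(np.float64(-1.64), np.float64(-1.56), np.float64(-0.56)), (np.float64(-1.68), np.float64(-0.94), np.float64(-0.6)), (np.float64(-1.63), np.float64(-0.28), np.float64(-0.6)), (np.float64(-1.67), np.float64(0.39), np.float64(-0.65)), (np.float64(-1.64), np.float64(1.07), np.float64(-0.66)), (np.float64(-0.3), np.float64(0.99), np.float64(0.02))]
[(np.float64(-0.28), np.float64(-0.98), np.float64(-0.09)), (np.float64(-0.1), np.float64(-0.55), np.float64(-0.0)), (np.float64(-0.08), np.float64(-0.19), np.float64(-0.01)), (np.float64(-0.06), np.float64(0.16), np.float64(-0.01)), (np.float64(-0.03), np.float64(0.52), np.float64(-0.01)), (np.float64(-0.12), np.float64(0.95), np.float64(-0.09))]
[(np.float64(-0.12), np.float64(-0.98), np.float64(-0.21)), (np.float64(0.19), np.float64(-0.5), np.float64(-0.0)), (np.float64(0.2), np.float64(-0.19), np.float64(-0.01)), (np.float64(0.23), np.float64(0.13), np.float64(-0.0)), (np.float64(0.42), 
[... 1440 characters left out ...]
at64(-0.01))]
[(np.float64(0.9), np.float64(-0.66), np.float64(-0.18)), (np.float64(0.65), np.float64(-0.61), np.float64(-0.76)), (np.float64(0.68), np.float64(-0.25), np.float64(-0.75)), (np.float64(0.71), np.float64(0.11), np.float64(-0.75)), (np.float64(0.73), np.float64(0.46), np.float64(-0.76)), (np.float64(0.88), np.float64(0.67), np.float64(-0.46))]
[(np.float64(0.8), np.float64(-0.91), np.float64(-0.75)), (np.float64(0.83), np.float64(-0.58), np.float64(-0.75)), (np.float64(0.85), np.float64(-0.25), np.float64(-0.75)), (np.float64(1.1), np.float64(0.03), np.float64(-0.1)), (np.float64(1.11), np.float64(0.23), np.float64(-0.1)), (np.float64(0.93), np.float64(0.75), np.float64(-0.75))]
```

View pics/scene0.png

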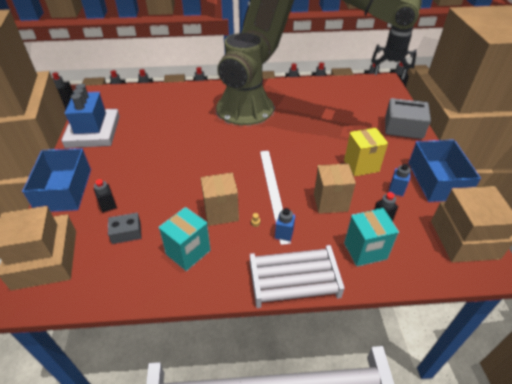

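View pics/side0.png

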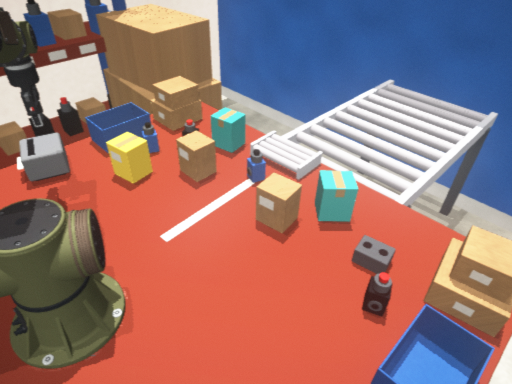

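The scene view, seen from the far side, shows brown carton R at (220,198) and brown carton L at (334,188), one on each side of the white line from (265,152) to (286,243). The look-alikes to leave alone are turquoise at (185,238) and (371,236), and yellow at (366,152). The brown pair fits the description: plain brown and flanking the line. Next I'll measure them.

```bash
python3 - <<'E'
from h import *
S=load('scene0');P=pts(S)
def top(u0,v0,u1,v1,zl,zh):
    q=P[v0:v1,u0:u1].reshape(-1,3);q=q[(q[:,2]>zl)&(q[:,2]<zh)]
    if len(q)<5: return None
    r=cv2.minAreaRect((q[:,:2]*1000).astype(np.float32)); return len(q),np.round(r[0]),np.round(r[1]),round(r[2],1),np.round(q[:,2].mean(),4)
b={'R':(198,168,245,225),'L':(312,160,360,215),'turqR':(155,205,212,270),'turqL':(342,205,400,265),'yel':(345,125,390,175)}
for k,v in b.items(): print(k,top(*v,.118,.142))
print('vA',top(272,205,298,240,.03,.125)); print('vB/ right black',top(93,177,118,213,.03,.125));print('vL blue',top(388,163,412,195,.03,.125));print('vL black',top(376,190,398,220,.03,.125))
print('mani',top(105,210,143,245,.04,.06)); print('fit',top(248,210,263,226,.015,.05)); print('conv',top(245,245,345,306,.02,.07))
c=S['color'].astype(int);m=(c.min(2)>190);m[:150]=0;m[250:]=0;m[:,:255]=0;m[:,295:]=0
q=P[m];q=q[abs(q[:,2])<.015];print('line',len(q),cv2.minAreaRect((q[:,:2]*1000).astype(np.float32)),q.min(0),q.max(0))
for n,(u0,v0,u1,v1),t in(('scene',(190,130,420,280),'z1'),('side',(100,100,400,330),'z2')):
    im=cv2.imread(f'pics/{n}0.png')[v0:v1,u0:u1];f=780/(u1-u0);f=min(f,590/(v1-v0));cv2.imwrite(f'pics/{t}.png',cv2.resize(im,None,fx=f,fy=f,interpolation=2))
E
```

```text
R (806, array([ 649., -111.]), array([110., 207.]), 88.1, np.float64(0.1264))
L (706, array([640., 254.]), array([101., 214.]), 89.5, np.float64(0.1263))
turqR (993, array([ 750., -210.]), array([ 95., 103.]), 42.1, np.float64(0.1266))
turqL (1006, array([784., 317.]), array([ 95., 103.]), 10.9, np.float64(0.1266))
yel (601, array([476., 383.]), array([128., 262.]), 70.8, np.float64(0.1258))
vA (421, array([705.,  83.]), array([51., 52.]), 70.7, np.float64(0.0738))
vB/ right black (389, array([ 543., -481.]), array([53., 50.]), 22.5, np.float64(0.0733))
vL blue (383, array([595., 463.]), array([ 53., 176.]), 61.6, np.float64(0.0732))
vL black (362, array([704., 372.]), array([ 63., 131.]), 49.9, np.float64(0.0812))
mani (563, array([ 662., -404.]), array([75., 89.]), 9.5, np.float64(0.0466))
fit (53, array([656.,  -1.]), array([23., 20.]), 19.6, np.float64(0.028))
conv (3837, array([868.,  91.]), array([142., 233.]), 3.2, np.float64(0.0382))
line 560 ((515.2102661132812, 71.40618896484375), (445.4051208496094, 30.388708114624023), 3.162153482437134) [ 0.29218724  0.04575174 -0.00870195] [0.73748546 0.0898603  0.00362138]
```

View pics/z1.png

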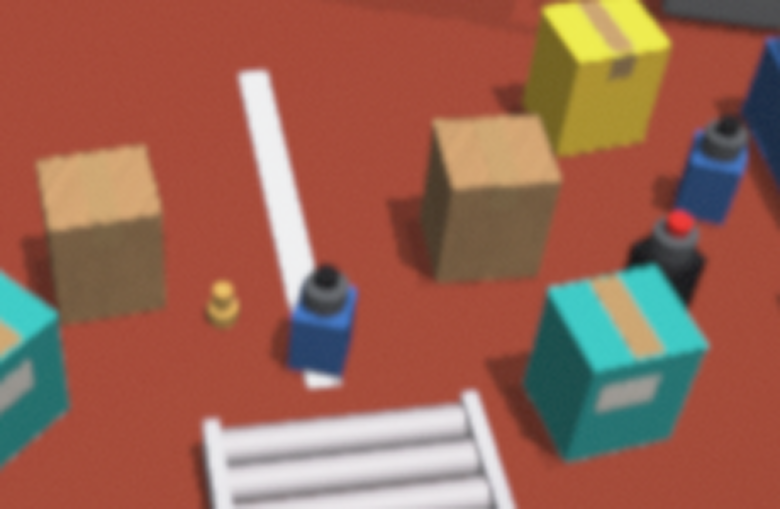

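View pics/z2.png

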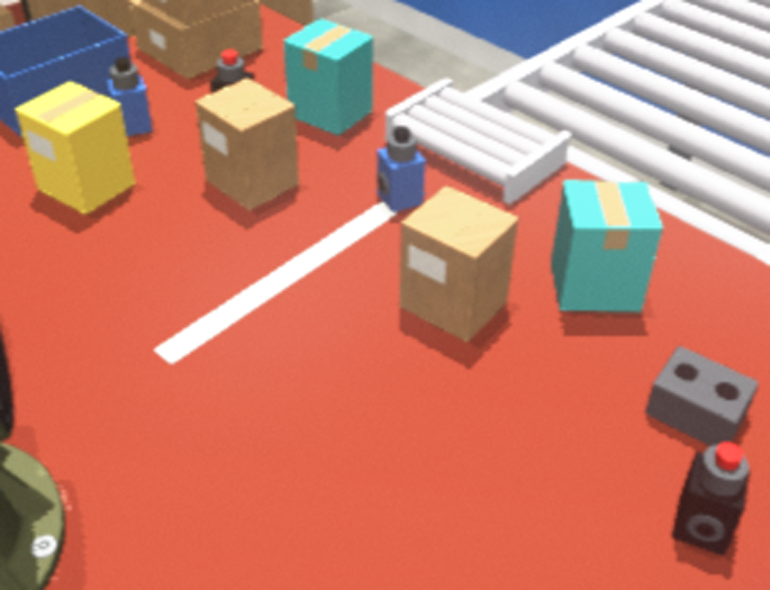

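```bash
cat >> h.py <<'E'
def comp(P,box,zl,zh):
    u0,v0,u1,v1=box;Q=P[v0:v1,u0:u1];m=((Q[...,2]>zl)&(Q[...,2]<zh)).astype(np.uint8)
    m=cv2.erode(m,np.ones((3,3)));n,l,s,_=cv2.connectedComponentsWithStats(m)
    k=1+np.argmax(s[1:,4]);q=Q[l==k];r=cv2.minAreaRect((q[:,:2]*1000).astype(np.float32));return len(q),r,q[:,2].mean()
E
python3 - <<'E'
from h import *
P=pts(load('scene0'));P2=pts(load('side0'))
b={'R':(198,168,245,225),'L':(312,160,360,215),'yel':(345,125,390,175),'turqR':(155,205,212,270),'turqL':(342,205,400,265)}
for k,v in b.items():
    n,r,z=comp(P,v,.118,.142);print(k,n,r,round(z,4));print(np.round(cv2.boxPoints(r)).tolist())
b={'R':(250,160,310,235),'L':(170,125,222,185)}
for k,v in b.items():
    n,r,z=comp(P2,v,.115,.142);print('side',k,n,r,round(z,4));print(np.round(cv2.boxPoints(r)).tolist())
E
```

```text
R 622 ((603.5056762695312, -109.2246322631836), (87.13298034667969, 92.61797332763672), 7.920050144195557) 0.1268
[[554.0, -69.0], [567.0, -161.0], [653.0, -149.0], [640.0, -57.0]]
L 569 ((584.2017822265625, 253.51715087890625), (94.73312377929688, 87.58887481689453), 89.43042755126953) 0.1267
[[540.0, 207.0], [628.0, 206.0], [628.0, 300.0], [541.0, 301.0]]
yel 409 ((410.8107604980469, 403.34625244140625), (86.16124725341797, 95.22391510009766), 9.799171447753906) 0.1263
[[360.0, 443.0], [376.0, 349.0], [461.0, 364.0], [445.0, 458.0]]
turqR 769 ((752.2139892578125, -208.95846557617188), (85.32657623291016, 97.17131042480469), 45.25253677368164) 0.127
[[688.0, -205.0], [757.0, -273.0], [817.0, -213.0], [748.0, -144.0]]
turqL 833 ((785.8568725585938, 315.2436218261719), (86.60780334472656, 98.78191375732422), 11.876232147216797) 0.127
[[733.0, 355.0], [754.0, 258.0], [838.0, 276.0], [818.0, 372.0]]
side R 655 ((592.2197265625, -115.39395141601562), (87.45356750488281, 95.55797576904297), 9.063188552856445) 0.1293
[[542.0, -75.0], [557.0, -169.0], [643.0, -156.0], [628.0, -61.0]]
side L 386 ((571.8911743164062, 247.20339965820312), (85.19837951660156, 94.52277374267578), 0.8380549550056458) 0.1289
[[529.0, 294.0], [530.0, 199.0], [615.0, 201.0], [614.0, 295.0]]
```

```bash
python3 -m creep '[-50,-7,0,-0.1, -105,-15,0,-0.2, -160,-23,0,-0.3, -215,-31,0,-0.375, -260,-37,0,-0.375]' 0.5; cat > w.py <<'E'
import sys
from h import *
s=status.read_state();M=Rm(s['tcp_rot']);p=s['ee_pos']
print('t',round(s['time'],2),'p',p.round(4),'F',s['contact_force'].round(1),'xax ang',np.degrees(np.arctan2(M[1,0],M[0,0])).round(2),'op',round(s['opening'],3))
if len(sys.argv)>3: print('shift mm',(M.T@(np.array(list(map(float,sys.argv[1:4])))-p)*1000).round(1))
E
python3 w.py .66 .25 .231
```

```text
time: 0.72
ee_pos: [0.4316, 0.3802, 0.2305]
tcp_rot: [-0.0, 0.0, 1.0, -0.001]
contact_force: [0.0, 1.0, 0.3]
opening: 0.0428
t 0.72 p [0.4316 0.3802 0.2305] F [0.  1.  0.3] xax ang 179.97 op 0.043
shift mm [-228.5 -130.1   -0.6]
```

```bash
python3 -m creep '[-50,-28,0,0, -100,-56,0,0, -152,-86,0,0, -205,-116,0,0, -228,-130,0,0]'; python3 -m creep '[0,0,0,0, 0,0,30,0, 0,0,70,0, 0,0,110,0, 0,0,126,0]';python3 w.py .66 .25 .105
python3 - <<'E'
from h import *
snap('side','s1')
E
```

```text
time: 1.35
ee_pos: [0.6615, 0.2477, 0.2291]
tcp_rot: [-0.001, 0.001, 1.0, -0.001]
contact_force: [-1.1, 0.3, 0.5]
opening: 0.0424
time: 1.98
ee_pos: [0.6596, 0.248, 0.1008]
tcp_rot: [-0.003, 0.001, 1.0, -0.001]
contact_force: [0.7, 0.5, -0.2]
opening: 0.043
t 1.98 p [0.6596 0.248  0.1008] F [ 0.7  0.5 -0.2] xax ang 179.89 op 0.043
shift mm [-0.3  2.  -4.2]
```

View pics/s1.png

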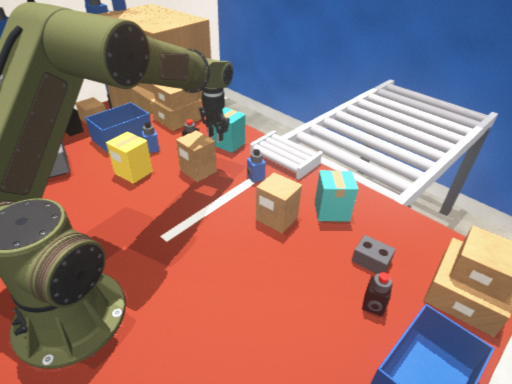

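The gripper at (213,125) is behind the left carton at (197,155) and clear of the rest. Next I draw it over.

```bash
python3 -m creep '[10,2,0,0, 20,2,-2,0, 30,2,-2,0, 38,2,-2,0, 46,2,-2,0]'; python3 -m creep '[8,0,0,0, 16,0,0,0, 24,0,0,0, 30,0,0,0, 30,0,0,0]'
python3 - <<'E'
from h import *
snap('side','s2')
E
```

```text
time: 2.65
ee_pos: [0.6137, 0.25, 0.1032]
tcp_rot: [-0.002, 0.001, 1.0, -0.001]
contact_force: [5.2, 1.0, 5.1]
opening: 0.0425
time: 3.28
ee_pos: [0.5828, 0.25, 0.1028]
tcp_rot: [-0.003, 0.001, 1.0, -0.002]
contact_force: [0.2, 0.1, 0.2]
opening: 0.0428
```

View pics/s2.png

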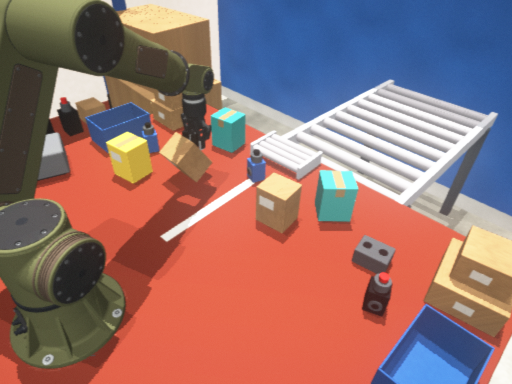

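The carton at (187,157) is tilted about 45° and falling freely. I'll back off upward.

```bash
python3 -m creep '[0,0,-10,0, 0,0,-40,0, 0,0,-90,0, 0,0,-130,0, 0,0,-130,0]'
python3 - <<'E'
from h import *
snap('side','s3');snap('scene','c3')
E
```

```text
time: 3.95
ee_pos: [0.5848, 0.2507, 0.2367]
tcp_rot: [-0.0, 0.001, 1.0, -0.0]
contact_force: [-0.2, -0.1, -0.8]
opening: 0.0425
```

View pics/s3.png

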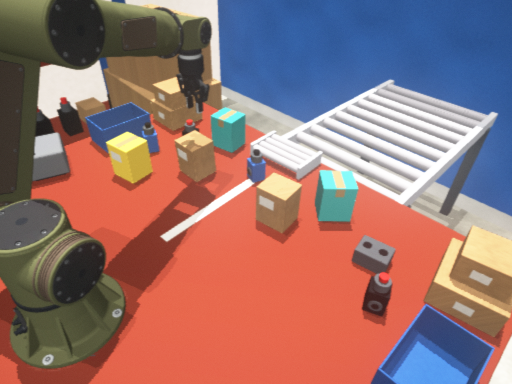

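View pics/c3.png

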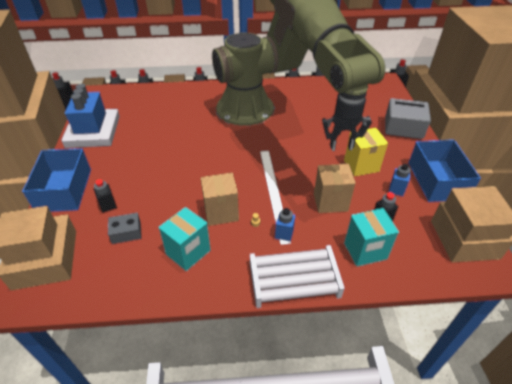

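The carton settled back upright: the scene picture shows it at (334,188), so I stopped at the balance angle. I'll re-measure it and pull farther.

```bash
python3 - <<'E'
from h import *
for t,b in(('c3',(312,160,360,215)),('s3',(170,125,222,185))):
    n,r,z=comp(pts(load(t)),b,.118,.142);print(t,n,r,z)
E
python3 -m creep '[-30,0,0,0, -60,0,0,0, -76,0,30,0, -76,0,80,0, -76,0,132,0]'
python3 w.py
```

```text
c3 562 ((584.4111328125, 253.84933471679688), (94.0911865234375, 90.06591796875), 88.90962219238281) 0.12705492608404034
s3 398 ((563.673828125, 248.02447509765625), (86.99159240722656, 96.22631072998047), 1.5570436716079712) 0.13107613365179493
time: 4.68
ee_pos: [0.6583, 0.2493, 0.0968]
tcp_rot: [-0.004, 0.001, 1.0, -0.002]
contact_force: [1.1, 0.8, -1.4]
opening: 0.0429
t 4.67 p [0.6583 0.2493 0.0968] F [ 1.1  0.8 -1.4] xax ang 179.87 op 0.043
```

```bash
python3 -m creep '[10,0,-3,0, 20,0,-5,0, 30,0,-5,0, 40,0,-5,0, 50,0,-5,0]'; python3 -m creep '[10,0,0,0, 20,0,0,0, 30,0,0,0, 40,0,0,0, 50,0,0,0]'; python3 -m creep '[8,0,0,0, 15,0,0,0, 15,0,0,0, 15,0,0,0, 15,0,0,0]'
python3 - <<'E'
from h import *
snap('side','s4')
E
```

```text
time: 5.3
ee_pos: [0.6083, 0.2496, 0.1037]
tcp_rot: [-0.003, 0.001, 1.0, -0.002]
contact_force: [5.0, -0.1, 5.0]
opening: 0.0427
time: 5.92
ee_pos: [0.5572, 0.2497, 0.1035]
tcp_rot: [-0.004, 0.001, 1.0, -0.002]
contact_force: [-0.3, -0.4, 0.8]
opening: 0.0428
time: 6.55
ee_pos: [0.5423, 0.2496, 0.1035]
tcp_rot: [-0.004, 0.001, 1.0, -0.002]
contact_force: [0.1, -0.1, -0.6]
opening: 0.0425
```

View pics/s4.png

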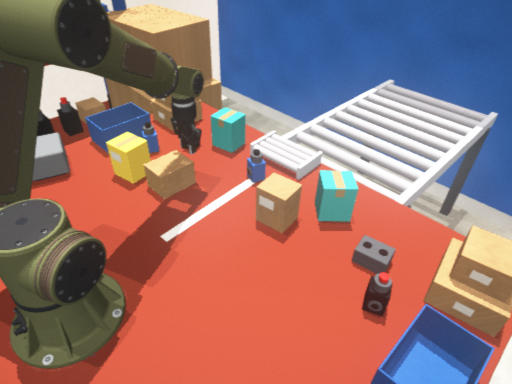

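The left carton now lies on its side at (170,173). Rising and crossing to the right carton.

```bash
python3 -m creep '[-15,0,-40,0, -30,0,-90,0, -50,-30,-130,0, -70,-80,-130,0, -90,-130,-130,0]'; python3 -m creep '[-12,-50,0,-0.05, -24,-100,0,-0.1, -36,-150,0,-0.148, -46,-200,0,-0.148, -46,-220,0,-0.148]'
python3 w.py .679 -.1 .1
python3 - <<'E'
from h import *
snap('side','s5');s=snap('scene','c5')
im=cv2.imread('pics/c5.png')[130:290,180:420];cv2.imwrite('pics/c5z.png',cv2.resize(im,None,fx=3.25,fy=3.25,interpolation=2))
E
```

```text
time: 7.22
ee_pos: [0.6335, 0.1185, 0.2336]
tcp_rot: [-0.003, 0.001, 1.0, -0.002]
contact_force: [0.5, -0.3, -0.9]
opening: 0.0428
time: 7.85
ee_pos: [0.6792, -0.1043, 0.2335]
tcp_rot: [-0.004, -0.072, 0.997, -0.001]
contact_force: [0.9, 1.3, -0.3]
opening: 0.0426
t 7.85 p [ 0.6792 -0.1043  0.2335] F [ 0.9  1.3 -0.3] xax ang -171.77 op 0.043
shift mm [ -1.5   4.6 133.5]
```

View pics/c5z.png

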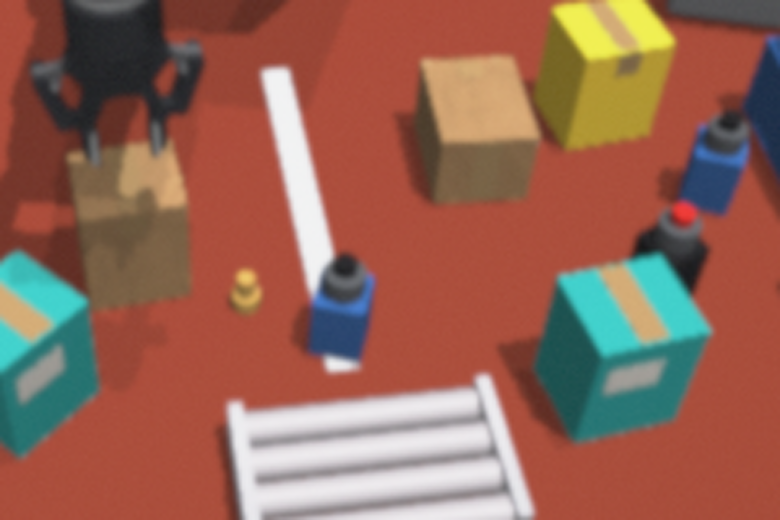

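The left carton lies down, and its exposed face at crop (485,160) shows no dark ring. It is probably the plain one. Next I tip the right one.

```bash
python3 -m creep '[-3,4,0,0, -3,4,30,0, -3,4,70,0, -3,4,110,0, -3,4,131,0]'; python3 w.py; python3 -m creep '[10,0,0,0, 20,0,0,0, 30,0,0,0, 40,0,0,0, 50,0,0,0]'; python3 -m creep '[10,0,0,0, 20,0,0,0, 30,0,0,0, 40,0,0,0, 50,0,0,0]'
python3 - <<'E'
from h import *
snap('side','s6')
E
```

```text
time: 8.57
ee_pos: [0.6799, -0.0974, 0.1007]
tcp_rot: [-0.005, -0.073, 0.997, -0.001]
contact_force: [0.3, 0.6, -0.5]
opening: 0.0425
t 8.57 p [ 0.6799 -0.0974  0.1007] F [ 0.3  0.6 -0.5] xax ang -171.66 op 0.043
time: 9.2
ee_pos: [0.6313, -0.1048, 0.1033]
tcp_rot: [-0.002, -0.073, 0.997, -0.002]
contact_force: [5.7, 0.5, 6.4]
opening: 0.0426
time: 9.82
ee_pos: [0.581, -0.1121, 0.1035]
tcp_rot: [-0.003, -0.073, 0.997, -0.002]
contact_force: [0.6, -0.2, -0.6]
opening: 0.0427
```

View pics/s6.png

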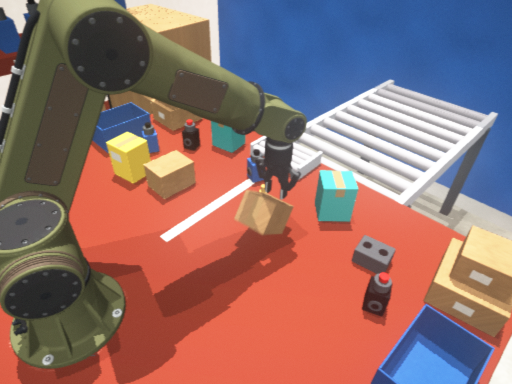

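The right carton is falling at (264,212). I'll follow it a little farther and then rise.

```bash
python3 -m creep '[8,0,0,0, 16,0,0,0, 18,0,0,0, 18,0,0,0, 18,0,0,0]'; python3 -m creep '[0,0,-40,0, 0,0,-90,0, 0,0,-130,0, 0,0,-150,0, 0,0,-150,0]'
python3 - <<'E'
from h import *
snap('side','s7');s=snap('scene','c7')
im=cv2.imread('pics/c7.png')[130:290,180:420];cv2.imwrite('pics/c7z.png',cv2.resize(im,None,fx=3.25,fy=3.25,interpolation=2))
E
```

```text
time: 10.5
ee_pos: [0.5625, -0.1148, 0.1034]
tcp_rot: [-0.003, -0.073, 0.997, -0.002]
contact_force: [-0.6, 0.6, -0.9]
opening: 0.0426
time: 11.12
ee_pos: [0.5638, -0.1143, 0.2546]
tcp_rot: [-0.002, -0.073, 0.997, -0.002]
contact_force: [-1.0, 0.9, -1.0]
opening: 0.0429
```

View pics/c7z.png

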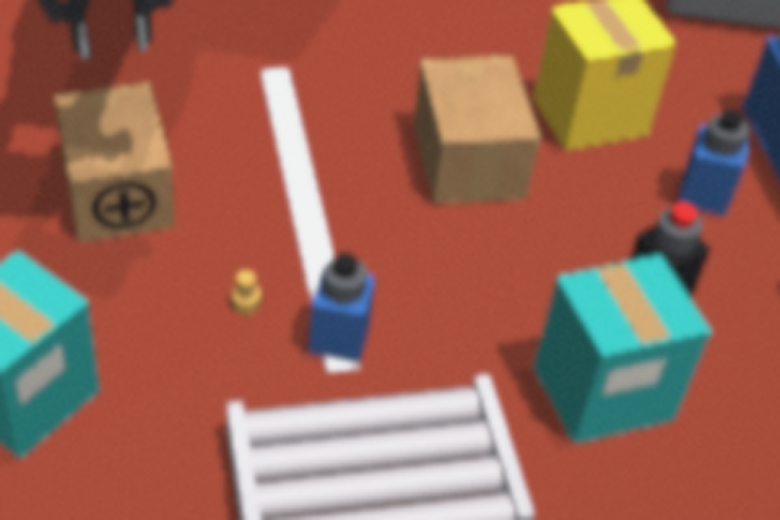

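View pics/s7.png

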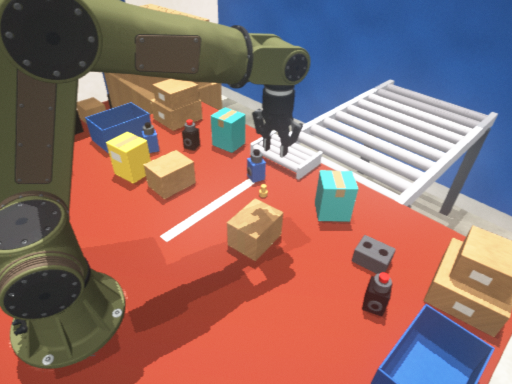

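The scene crop shows the ring and cross at (125,207) on the right carton's underside, so the right carton is the stamped one. The left carton's underside at (485,160) has none. Next I measure both.

```bash
python3 - <<'E'
from h import *
for t,b in(('c7',(190,150,240,210)),('s7',(222,195,290,262)),('c7',(305,140,350,200)),('s7',(140,145,200,200))):
    n,r,z=comp(pts(load(t)),b,.075,.105);print(t,n,r,z,np.round(cv2.boxPoints(r)).tolist())
E
```

```text
c7 733 ((490.1251525878906, -125.38313293457031), (129.0242919921875, 92.5565414428711), 8.361908912658691) 0.08642969391411484 [[420.0, -89.0], [433.0, -181.0], [561.0, -162.0], [547.0, -70.0]]
s7 1098 ((480.43255615234375, -130.95327758789062), (127.06785583496094, 96.58555603027344), 8.469854354858398) 0.08950872997098043 [[410.0, -93.0], [425.0, -188.0], [550.0, -169.0], [536.0, -74.0]]
c7 666 ((470.0665588378906, 253.4483184814453), (132.92654418945312, 94.6728744506836), 0.7019169330596924) 0.08619508730871069 [[403.0, 300.0], [404.0, 205.0], [537.0, 207.0], [536.0, 302.0]]
s7 696 ((458.2093505859375, 248.42788696289062), (96.48397827148438, 125.5140151977539), 89.92613983154297) 0.08920225578222049 [[395.0, 200.0], [521.0, 200.0], [521.0, 297.0], [396.0, 297.0]]
```

```bash
python3 -c "
from h import *;print(status.read_state()['qpos'].round(2))"; python3 w.py .498 -.217 .255
```

```text
[-0.26  0.34  1.41 -0.    1.39 -1.98]
t 11.22 p [ 0.5631 -0.1142  0.2523] F [0.5 0.2 0.1] xax ang -171.66 op 0.043
shift mm [ 79.4 -92.3  -2. ]
```

```bash
python3 -m creep '[10,-15,0,0.17, 25,-30,0,0.34, 40,-50,0,0.51, 60,-70,0,0.68, 79,-92,0,0.85]' 0.8; python3 -m creep '[0,0,0,0.17, 0,0,0,0.34, 0,0,0,0.51, 0,0,0,0.68, 0,0,0,0.72]'; python3 w.py .498 -.217 .04
```

```text
time: 11.85
ee_pos: [0.4974, -0.2171, 0.2515]
tcp_rot: [-0.004, 0.347, 0.938, -0.002]
contact_force: [0.4, -0.1, -0.3]
opening: 0.0684
time: 12.48
ee_pos: [0.4971, -0.217, 0.2498]
tcp_rot: [-0.004, 0.657, 0.754, -0.004]
contact_force: [-0.3, 0.2, -0.1]
opening: 0.0683
t 12.47 p [ 0.4971 -0.217   0.2498] F [-0.3  0.2 -0.1] xax ang 97.89 op 0.068
shift mm [ -0.3   3.2 209.8]
```

```bash
python3 -m creep '[0,0,50,0, 0,1,100,0, 0,2,150,0, 0,3,195,0, 0,3,206,0]'; python3 w.py; python3 -m creep '[10,0,0,0, 20,0,0,0, 32,0,0,0, 46,0,0,0, 60,0,0,0]';python3 -m creep '[15,0,0,0, 30,0,0,0, 45,0,0,0, 60,0,0,0, 75,0,0,0]'
python3 - <<'E'
from h import *
snap('side','s8')
E
```

```text
time: 13.1
ee_pos: [0.496, -0.2158, 0.0404]
tcp_rot: [-0.007, 0.657, 0.754, -0.005]
contact_force: [0.5, -0.2, 0.9]
opening: 0.0685
t 13.1 p [ 0.496  -0.2158  0.0404] F [ 0.5 -0.2  0.9] xax ang 97.89 op 0.069
time: 13.72
ee_pos: [0.488, -0.1556, 0.0413]
tcp_rot: [-0.006, 0.657, 0.754, -0.005]
contact_force: [0.8, -4.9, 2.5]
opening: 0.0681
time: 14.35
ee_pos: [0.4775, -0.0803, 0.0415]
tcp_rot: [-0.006, 0.657, 0.754, -0.005]
contact_force: [0.8, -4.9, 1.1]
opening: 0.0682
```

View pics/s8.png

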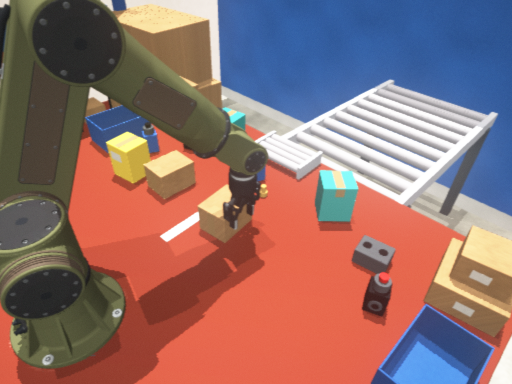

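The push is working. About 88 mm remain, so I'll push 80 and measure.

```bash
python3 -m creep '[15,0,0,0, 30,0,0,0, 45,0,0,0, 60,0,0,0, 70,0,0,0]';python3 -m creep '[5,0,0,0, 10,0,0,0, 10,0,0,0, 10,0,0,0, 10,0,0,0]'
python3 - <<'E'
from h import *
s=snap('scene','c9');snap('side','s9')
im=cv2.imread('pics/c9.png')[110:270,180:420];cv2.imwrite('pics/c9z.png',cv2.resize(im,None,fx=3.25,fy=3.25,interpolation=2))
P=pts(s)
n,r,z=comp(P,(240,140,300,215),.075,.1);print(n,r,z,np.round(cv2.boxPoints(r)).tolist())
E
```

```text
time: 15.02
ee_pos: [0.4672, -0.0087, 0.0416]
tcp_rot: [-0.007, 0.656, 0.755, -0.005]
contact_force: [1.2, -4.0, 0.7]
opening: 0.0681
time: 15.65
ee_pos: [0.4658, 0.0012, 0.0416]
tcp_rot: [-0.007, 0.656, 0.754, -0.005]
contact_force: [0.0, 0.9, 0.2]
opening: 0.0685
559 ((463.635986328125, 64.57538604736328), (128.2503662109375, 92.40690612792969), 7.019857883453369) 0.0863504639408651 [[394.0, 103.0], [406.0, 11.0], [533.0, 27.0], [522.0, 118.0]]
```

View pics/c9z.png

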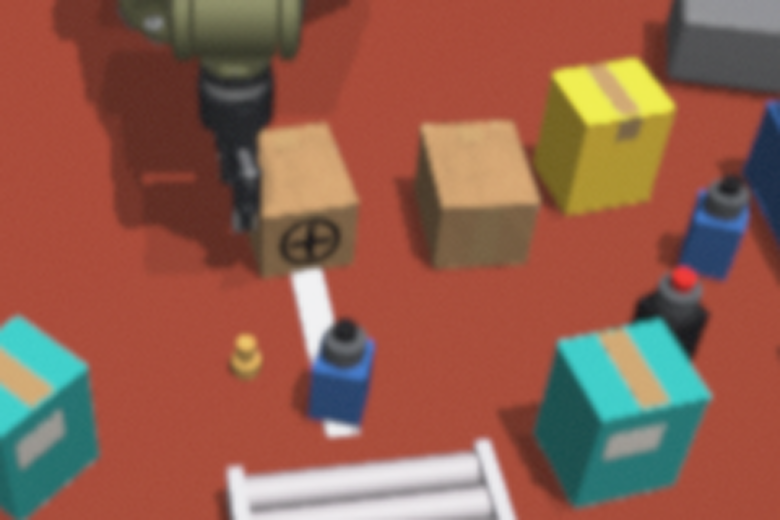

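The carton is at y≈0.062–0.065 and the line is at 0.068 there. I'll nudge it 5 mm, back off and check with both cameras.

```bash
python3 -m creep '[2,0,0,0, 4,0,0,0, 5,0,0,0, 5,0,0,0, 5,0,0,0]';python3 -m creep '[-15,0,0,0, -35,0,0,0, -65,0,-10,0, -80,0,-60,0, -100,0,-120,0]'; python3 -m creep '[-50,0,-30,0, -110,0,-30,0, -160,0,-30,0, -160,0,-30,0, -160,0,-30,0]'
python3 - <<'E'
from h import *
s=snap('scene','c10');t=snap('side','s10')
im=cv2.imread('pics/c10.png')[110:270,180:420];cv2.imwrite('pics/c10z.png',cv2.resize(im,None,fx=3.25,fy=3.25,interpolation=2))
def line(P,c,lo,hi):
    m=(c.astype(int).min(2)>175)&(abs(P[...,2])<.02)&(P[...,0]>lo)&(P[...,0]<hi)&(abs(P[...,1]-.07)<.04);q=P[m];
    f=np.polyfit(q[:,0],q[:,1],1);return f
fs=line(pts(load('scene0')),load('scene0')['color'],.31,.62);ft=line(pts(load('side0')),load('side0')['color'],.31,.62)
for n,S,b,f in(('scene',s,(240,140,300,215),fs),('side',t,(185,160,255,245),ft),('sceneL',s,(305,140,350,200),fs),('sideL',t,(140,145,200,200),ft)):
    N,r,z=comp(pts(S),b,.075,.105);print(n,N,np.round(r[0],1),np.round(r[1]),round(r[2],1),'line y',np.round(1000*np.polyval(f,r[0][0]/1000),1))
P=pts(s)
for k,b in dict(vA=(272,205,298,240),mani=(105,210,143,245),fit=(248,210,263,226)).items():
    print(k,comp(P,b,.015 if k=='fit' else .03,.125)[1][0],comp(pts(load('scene0')),b,.015 if k=='fit' else .03,.125)[1][0])
E
```

```text
time: 16.38
ee_pos: [0.4652, 0.0062, 0.0417]
tcp_rot: [-0.007, 0.656, 0.754, -0.005]
contact_force: [1.2, -2.0, 0.2]
opening: 0.0683
time: 17.0
ee_pos: [0.4803, -0.094, 0.1613]
tcp_rot: [-0.008, 0.656, 0.754, -0.005]
contact_force: [0.2, -0.0, -0.0]
opening: 0.0686
time: 17.62
ee_pos: [0.5025, -0.2527, 0.1901]
tcp_rot: [-0.008, 0.657, 0.754, -0.005]
contact_force: [-0.3, -0.4, -0.6]
opening: 0.0684
scene 674 [463.7  67.8] [130.  94.] 8.3 line y 68.2
side 836 [452.1  62.7] [127.  96.] 8.3 line y 66.6
sceneL 691 [469.7 253.5] [129.  94.] 0.1 line y 68.5
sideL 678 [457.9 248.6] [125.  97.] 0.1 line y 67.0
vA (710.364501953125, 81.64215087890625) (708.322998046875, 83.64694213867188)
mani (664.35791015625, -402.77508544921875) (665.0094604492188, -402.3438415527344)
fit (656.1940307617188, -1.3147449493408203) (655.7417602539062, -1.6880264282226562)
```

View pics/c10z.png

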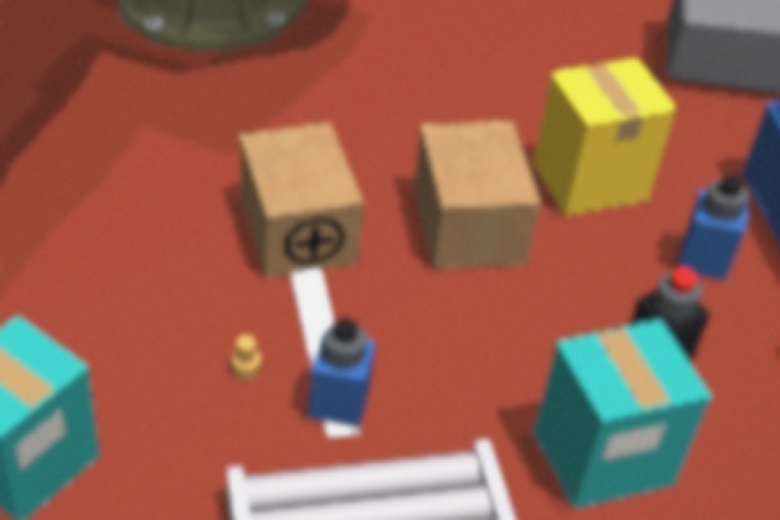

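View pics/s10.png

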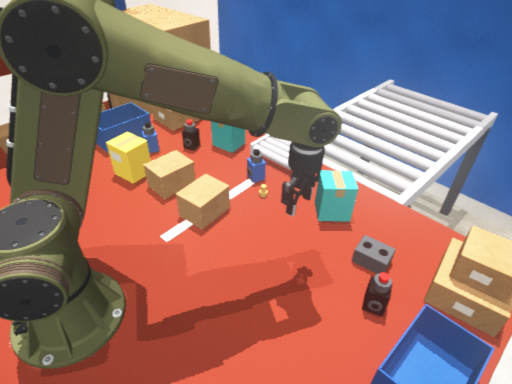

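The stamped carton lies across the line, 0–4 mm from its middle in both cameras. The plain one lies well clear, the bystanders I re-measured are where they were, and the robot is free of everything.

```bash
python3 -c "
from rig import arm;print(arm.sign_off())"
```

```text
the job is handed in; nothing more can be done
None
```

I tipped both cartons towards the robot onto their sides, pushed the stamped one onto the dispatch line, and handed the job in at about 18 s of the allowed 72 s.

- **Which is stamped:** after tipping, the ring and cross showed under the right carton. The left carton's underside had no ring; I could not make out its packing tape in the pictures either.
- **A retry:** the first pull on the left carton stopped at about the balance angle, so it rocked back upright. A longer second pull laid it down.
- **Stamped carton:** I pushed it about 195 mm sideways, still on its side. Its middle is 0.4 mm from the line's middle by the scene camera and 4 mm by the side camera. The two cameras also disagree by about 12 mm along the line, where position does not matter.
- **Plain carton:** it lies where it fell, with its middle about 180 mm from the line's.
- **Bystanders:** the fitting and the manifold re-measured within 1 mm of where they started, and valve A within about 3 mm, which I take as measurement noise. I checked the other valves and the look-alikes only by eye in the last pictures; those in view looked unmoved.
- **Forces:** the readings after each move stayed below about 10 N, and the gripper was clear of everything at hand-in.

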